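# Start the red captive screw-knob of a test port

### The job

Before the leak test the port with the red knob has to be closed. Press the red winged knob straight down against its spring as far as it goes and, keeping it down, turn it about a quarter turn clockwise (seen from above) so that its thread catches, then let go: it must stay down by itself. Leave the blue knob on the other port up, as it is.

Things in the scene. Friction and masses are not known exactly. Their poses are not given: they have to be found in the camera images.
- red_grip (a point): Centre of the red knob's wing, on the vertical axis, 93 mm above the table when up; moves and turns with the knob. Wing: along this point's y, 14 mm thick along x, 56 long, 26 high, white line on top; its top is 10 mm above this point. It stands on a red flange, 64 mm across, 8 thick, whose upper face is 16 mm below this point; fingertips straddling the wing may press on it. z is up.
- red_push (a joint): How far the red knob is pushed down, m: 0 up (as found, spring-held), 0.020 fully down. The spring resists with 3 N at the top, 8 N at the bottom. Only when pushed 0.012 or more can the thread catch (0.016 to 0.020 is safe); higher, it is blocked from turning past about 0.35. Let go unturned, it springs up again.
- red_turn (a joint): Turn of the red knob, rad, growing clockwise seen from above; as found 0 to 0.2, stop at 1.75. Pushed down and turned past about 0.6 its thread holds it; turning on draws it down to about 0.013. It turns with light friction (under 0.1 N m) and stays where it is left.
- blue_grip (a point): The same point on the blue knob, alike in all but colour; to be left up. Each knob stands on a steel stem over an aluminium port block, 64 x 58 mm on a 90 x 76 mm foot plate, 47 mm high with its brass collar (46 mm across), fixed to the table; a brass outlet stub points along the block's x, away from the robot.

How it is judged:
On the way, in this order (a step that is already met when the one before it is completed fails the run):
1. the red knob has been pushed down, not yet turned (value of joint red_push above 0.0115 m and value of joint red_turn below 0.6 rad), for 0.05 s.
2. the red knob has been turned clockwise while down (value of joint red_push above 0.0115 m and value of joint red_turn above 1 rad), for 0.2 s.
At the end, for the whole second after the job is handed in: The red knob, let go, stays at least 11.5 mm down with its turn at 1.0 rad (57 degrees) or more; the blue knob is up, within 5 mm of where it was (all of step 2 and distance of blue_grip from where it was at the start of the episode below 0.005 m); the robot touches nothing.
It fails at once if the blue knob was pushed down 8 mm or more (distance of blue_grip from where it was at the start of the episode above 0.008 m).
It also fails if it takes over 32 s, if anything falls off the work surface, if the arm or the gripper's body presses on something with over 40 N, if the wrist force passes 120 N, or if a joint passes its speed limit or range.

### The arm

A 7-joint arm with a two-finger parallel gripper is mounted at the origin on a cart in front of the work surface, level with it; the furniture and walls round the work are solid. World frame = base frame: x ahead of the robot, y to its left, z up, the work surface at z = 0. Lengths are in m, angles in rad, forces in N, time in s.
With the tool pointing down it reaches from about 0.35 to 0.9 m from the base axis. Payload 7.2 kg.
Tool frame: the origin (TCP) lies where the fingers leave the gripper's body, on its centre line; the fingertips stand env.finger_overhang ahead of it and the grasp point (between the pads) lies 61 mm ahead of it (env.finger_overhang is the distance from the TCP to the fingertips, in m); z points along the fingers, y is the line along which they close (so a half turn about z gives the same grasp; the last joint's range is limited). The gripper opens to 88 mm and grips with 3 to 60 N. Pads are 20 mm wide; open, the fingers measure 115 mm over their backs; the gripper's body (75 mm by 178 mm) begins 61 mm behind the grasp point.
Start: joints at [1.242, 0.411, -0.013, 1.596, 0.006, 1.134, -0.082], TCP at [0.161, -0.604, 0.303] pointing down, gripper open.
Joint ranges: [-2.95, 2.95], [-0.29, 1.99], [-1.47, 1.44], [0.14, 2.54], [-1.03, 4.17], [0.13, 1.85], [-2.86, 2.86]. Speed limits (rad/s): [2.39, 2.39, 3.01, 3.01, 3.14, 3.14, 3.14].

### API

Orientations are given as a rotation vector (axis times angle).
In Python, from cell import env, vision, ticket, probe_bus gives the robot as it stands (env), with the cameras (vision), the job (ticket) and the readings (probe_bus).
- The arm moves only by the tool shift_gripper, called after ">>>" as name(argument=value, ...), one argument or row to a line, values as JSON. Schema: {"type":"object","properties":{"offsets":{"type":"array","items":{"type":"object","properties":{"aperture":{"type":"number"},"d":{"type":"array","items":{"type":"number"},"minItems":3,"maxItems":3},"spin":{"type":"number"}},"additionalProperties":false,"required":["aperture"]},"minItems":1,"maxItems":12},"only":{"type":"string"},"quiet":{"type":"boolean"},"lines":{"type":"string"}},"required":["offsets"],"additionalProperties":false}. offsets is a list of rows, 1 to 12 of them, each an object with the fields aperture (the finger opening in m), d (a list: dx, dy, dz in m), spin (a turn about the tool's z in rad); a field left out counts as zero (the opening has to be given); each row shifts and turns the commanded pose from where the row before left it, along the tool's axes as they then stand; what a row does not reach is not made up. A row lasts 1/8 s, in which the tool goes at most 0.0625 m and 0.188 rad, less where a joint would pass 70% of its speed; a pose out of reach is approached as far as the arm can. The fingers move at their own pace and stop on an object; the grip force is fixed at half the most. Time passes only in rows, so rows that do not move let the fingers close. The tool returns the time, the measured TCP pose, the force, the opening and the grip force at its end. only (a regular expression) keeps the lines of the reply that match it, lines (a string "A,B") keeps lines A to B, and quiet returns only ok. Input that does not fit is refused with a message, and nothing moves.
- probe_bus.observe(): the state, without advancing time (a new reading comes with each control period).
- vision.get_image(name): name is "side" or "top" or "wrist"; returns (picture, depth): 400x640x3 uint8, red, green, blue; 400x640 float32, m along the optical axis (not along the pixel's ray), 0 where there is no reading.
- vision.calibration(name): a dict with "fx", "fy", "cx", "cy" (pixels), "xyz" and "rotation" of the camera in the world; the wrist camera has in their place "hand_eye" (4x4, takes a point from camera to tool coordinates, whose origin is the TCP and whose axes are the flange's). Camera axes: x right, y down, z forward; pixel columns grow to the right and rows downward; lengths in m; the calibration is good to about 2 mm. A picture is of the moment at which its call begins: read the wrist's pose just before it. calibration takes no time and is no camera call.
- ticket.hand_in(): hands the job in; it is judged then, once.
The state is a dict: "time_s": time; "joints": joint angles; "qvel": joint speeds; "joint_torque": joint torques, N m; "position": TCP position; "tool_rot": TCP orientation; "ft_force": force on the tool from outside, world axes, zero at the start; "torque": the same for the moment, N m; "width": finger opening in m; "finger_force": force on a finger pad.
Only numpy, scipy, OpenCV 4.12 (cv2) and the standard library are available. Lean on these libraries where they do the work, as an engineer would, in place of code of your own. Each camera call takes 0.05 s, during which the arm holds its last target. There are 200 camera calls.

## Working session

There is one attempt and no reset: what is moved stays moved. The work goes in short steps, Python scripts to look and compute and a tool call to move; the robot and the scene stay as the last step left them, time stands still between calls to the robot, and variables do not carry over. Pictures are saved under pics/ and viewed, at most 10 in all, crops included, and the job is handed in when it is done.

```bash
ls; mkdir -p pics
```

Run:
```python
from cell import env, vision, ticket, probe_bus
import cv2,numpy as np
o=probe_bus.observe();print({k:np.round(v,3) for k,v in o.items()},env.finger_overhang)
ims=[]
for n in("top","side"):
    p,d=vision.get_image(n);c=vision.calibration(n);print(n,c)
    np.savez(f"/tmp/{n}.npz",p=p,d=d);ims.append(p)
cv2.imwrite("pics/a.png",cv2.resize(np.vstack(ims)[:,:,::-1],(480,600),interpolation=cv2.INTER_AREA))
```

```text
cell.py
pics
{'time_s': np.float64(0.0), 'joints': array([ 1.242,  0.412, -0.013,  1.597,  0.006,  1.134, -0.082]), 'qvel': array([-0.001, -0.002, -0.001, -0.003, -0.001, -0.001, -0.   ]), 'joint_torque': array([-0.0000e+00, -5.8795e+01,  6.4100e-01, -2.9107e+01, -5.4000e-02,
        1.8000e-02,  0.0000e+00]), 'position': array([ 0.161, -0.604,  0.302]), 'tool_rot': array([-3.113, -0.408,  0.   ]), 'ft_force': array([-0.831,  0.311,  0.395]), 'torque': array([-0.013,  0.018, -0.046]), 'finger_force': np.float64(0.0), 'width': np.float64(0.088)} 0.08
top {'fx': 485.893971758159, 'fy': 485.893971758159, 'cx': 322.22707372281883, 'cy': 191.64372651196075, 'xyz': array([ 0.35901484, -0.02762947,  0.95061017]), 'rotation': array([-2.14313643,  2.07864263, -0.21173398])}
side {'fx': 378.62799053276007, 'fy': 378.62799053276007, 'cx': 322.38012682783085, 'cy': 196.00580962822804, 'xyz': array([0.53909637, 0.77895698, 0.42632955]), 'rotation': array([ 0.04016203,  2.58623156, -1.76407401])}
```

View pics/a.png

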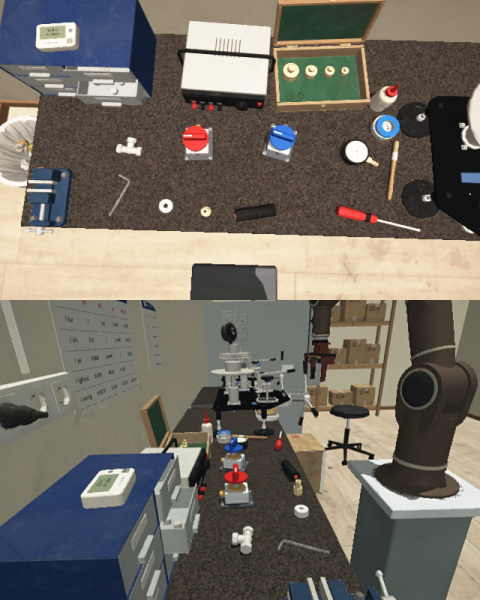

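The picture shows the red knob near (263,189) and the blue near (375,189) in full-resolution top pixels. The wings run roughly left-right, along world y. Next I measure both from the top view.

Create h.py:
```python
import numpy as np,cv2
from scipy.spatial.transform import Rotation as R
def cast(c,uv,z,Rm=None,t=None):
    Rm=R.from_rotvec(c["rotation"]).as_matrix() if Rm is None else Rm
    t=c["xyz"] if t is None else t
    uv=np.atleast_2d(uv).astype(float)
    r=np.c_[(uv[:,0]-c["cx"])/c["fx"],(uv[:,1]-c["cy"])/c["fy"],np.ones(len(uv))]@Rm.T
    return t+r*((z-t[2])/r[:,2])[:,None]
```

Run:
```python
from cell import env, vision, ticket, probe_bus
from h import *
c=vision.calibration("top");f=np.load("/tmp/top.npz");p,d=f["p"],f["d"]
Rm=R.from_rotvec(c["rotation"]).as_matrix()
v,u=np.mgrid[:400,:640]
ray=np.stack([(u-c["cx"])/c["fx"],(v-c["cy"])/c["fy"],np.ones_like(d)],-1)
P=(ray*d[...,None])@Rm.T+c["xyz"]
for n,x in(("red",263),("blue",375)):
    box=(abs(u-x)<35)&(abs(v-189)<35)
    m=box&(P[...,2]>.095)&(P[...,2]<.115)
    cn=cv2.minAreaRect(np.c_[u[m],v[m]].astype(np.float32))
    q=cast(c,cv2.boxPoints(cn),.103)
    print(n,m.sum(),cn,"\n",q.round(4),q.mean(0),P[m].mean(0),P[m][:,2].min(),P[m][:,2].max())
    k=cv2.PCACompute(P[m][:,:2].astype(np.float32),None)
    print(k)
crop=p[140:240,215:425]
cv2.imwrite("pics/b.png",cv2.resize(crop[:,:,::-1],None,fx=3.8,fy=3.8,interpolation=cv2.INTER_NEAREST))
```

```text
red 257 ((259.0, 181.0), (8.0, 30.0), 90.0) 
 [[0.5578 0.1206 0.103 ]
 [0.5594 0.0668 0.103 ]
 [0.5447 0.066  0.103 ]
 [0.5431 0.1196 0.103 ]] [0.55122722 0.09324074 0.103     ] [0.55198187 0.09334932 0.10138094] 0.09535466961758754 0.10535728725362914
(array([[0.5519819 , 0.09334935]], dtype=float32), array([[-0.0277957,  0.9996137],
       [ 0.9996137,  0.0277957]], dtype=float32))
blue 240 ((378.04998779296875, 179.84999084472656), (30.990318298339844, 7.905693054199219), 18.434946060180664) 
 [[ 0.561  -0.0912  0.103 ]
 [ 0.575  -0.0955  0.103 ]
 [ 0.5585 -0.1483  0.103 ]
 [ 0.5447 -0.1438  0.103 ]] [ 0.55981147 -0.11969346  0.103     ] [ 0.56047915 -0.11985221  0.10170191] 0.09553804903375152 0.1082754994668097
(array([[ 0.5604791 , -0.11985221]], dtype=float32), array([[ 0.3015771 ,  0.95344174],
       [ 0.95344174, -0.3015771 ]], dtype=float32))
```

View pics/b.png

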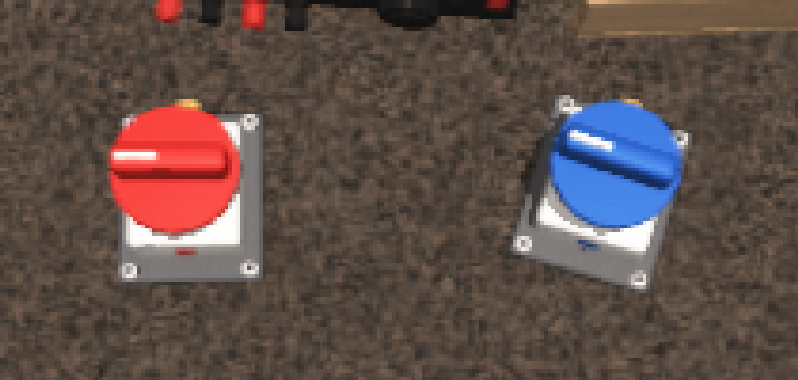

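The close-up shows the red wing almost along world y, with the white line towards +y. The blue wing is rotated about 17°. Before moving I check heights along the path and around the knob.

Run:
```python
from cell import env, vision, ticket, probe_bus
from h import *
c=vision.calibration("top");f=np.load("/tmp/top.npz");p,d=f["p"],f["d"]
Rm=R.from_rotvec(c["rotation"]).as_matrix()
v,u=np.mgrid[:400,:640]
ray=np.stack([(u-c["cx"])/c["fx"],(v-c["cy"])/c["fy"],np.ones_like(d)],-1)
P=((ray*d[...,None])@Rm.T+c["xyz"])[d>0]
xy=P[:,:2]
a=np.array([.161,-.604]);b=np.array([.552,.093])
t=(xy-a)@(b-a)/((b-a)@(b-a));L=np.abs(np.cross(xy-a,(b-a)/np.linalg.norm(b-a)))
for k in np.arange(-.2,1.2,.1):
    m=(t>=k)&(t<k+.1)&(L<.13);print(round(k,1),m.sum(),P[m,2].max().round(3) if m.any() else None)
r=np.hypot(*(xy-b).T)
for e in(.08,.1,.11,.12,.13,.15): 
    m=(r<e)&(r>.05);print(e,P[m,2].max(),P[m][P[m,2].argmax()])
print("x>.6 tall near y", P[(P[:,2]>.12)&(abs(xy[:,1]-.093)<.15)].min(0))
# grid
xs=np.arange(.1,.9,.1);ys=np.arange(.3,-.75,-.1)
for x in xs[::-1]:
    print(round(x,1),[ (lambda m:round(float(P[m,2].max()),2) if m.any() else None)((abs(xy[:,0]-x)<.05)&(abs(xy[:,1]-y)<.05)) for y in ys])
```

```text
-0.2 1568 -0.738
-0.1 1895 -0.738
0.0 1922 -0.737
0.1 1878 0.124
0.2 2486 0.018
0.3 3140 0.024
0.4 3763 0.028
0.5 4384 0.027
0.6 4972 0.035
0.7 5759 0.108
0.8 5287 0.106
0.9 5812 0.105
1.0 5443 0.105
1.1 4903 0.1
0.08 0.01750468069700406 [0.5902279  0.12836426 0.01750468]
0.1 0.03223026102776616 [0.64471334 0.08604343 0.03223026]
0.11 0.09622861530437998 [0.66131724 0.08375117 0.09622862]
0.12 0.09860682890257255 [0.66802071 0.09124798 0.09860683]
0.13 0.09977284435569922 [0.67231778 0.0635984  0.09977284]
0.15 0.10011940865459634 [0.6958253  0.059142   0.10011941]
x>.6 tall near y [ 0.63439149 -0.05687702  0.12001525]
0.8 [0.23, 0.21, 0.13, 0.13, 0.22, 0.22, 0.22, 0.01, 0.01, 0.0, 0.0]
0.7 [0.23, 0.21, 0.1, 0.13, 0.13, 0.07, 0.07, 0.14, 0.13, 0.13, 0.0]
0.6 [0.14, 0.14, 0.11, 0.09, 0.11, 0.08, 0.04, 0.04, 0.28, 0.13, None]
0.5 [0.03, 0.03, 0.11, 0.01, 0.1, 0.01, 0.04, 0.02, 0.28, 0.14, None]
0.4 [0.01, 0.02, 0.05, 0.03, 0.03, 0.01, 0.03, 0.03, 0.14, 0.13, None]
0.3 [0.0, 0.0, 0.0, 0.0, 0.0, 0.01, 0.0, 0.01, 0.13, 0.06, -0.74]
0.2 [-0.74, -0.64, -0.64, -0.64, -0.64, -0.65, -0.74, -0.74, -0.74, -0.74, -0.74]
0.1 [-0.74, -0.64, -0.27, -0.27, -0.29, -0.64, -0.74, -0.74, -0.74, -0.74, -0.74]<stdin>:10: DeprecationWarning: Arrays of 2-dimensional vectors are deprecated. Use arrays of 3-dimensional vectors instead. (deprecated in NumPy 2.0)
```

>>> shift_gripper(
  offsets=[
    {"aperture":0.088, "d":[0.02, -0.02, 0]},
    {"aperture":0.088, "d":[0.042, -0.043, 0]},
    {"aperture":0.088, "d":[0.042, -0.043, 0]},
    {"aperture":0.088, "d":[0.042, -0.043, 0]},
    {"aperture":0.088, "d":[0.042, -0.043, 0]},
    {"aperture":0.088, "d":[0.042, -0.043, 0]},
    {"aperture":0.088, "d":[0.042, -0.043, 0]},
    {"aperture":0.088, "d":[0.042, -0.043, 0]},
    {"aperture":0.088, "d":[0.042, -0.043, 0]},
    {"aperture":0.088, "d":[0.042, -0.043, 0]},
    {"aperture":0.088, "d":[0.042, -0.043, 0]},
    {"aperture":0.088, "d":[0.042, -0.043, 0]},
  ],
)

```text
time_s: 1.6
position: [0.5003, -0.0017, 0.3026]
tool_rot: [3.115, 0.408, -0.0]
ft_force: [0.5, -1.0, 0.2]
width: 0.0877
finger_force: 0.0
```

>>> shift_gripper(
  offsets=[
    {"aperture":0.088, "d":[0.042, -0.043, 0]},
    {"aperture":0.088, "spin":-0.16},
    {"aperture":0.088, "spin":-0.18},
    {"aperture":0.088, "spin":-0.18},
    {"aperture":0.088, "spin":-0.18},
    {"aperture":0.088, "spin":-0.18},
    {"aperture":0.088, "spin":-0.18},
    {"aperture":0.088, "spin":-0.18},
    {"aperture":0.088, "spin":-0.096},
    {"aperture":0.088},
  ],
)

```text
time_s: 2.85
position: [0.529, 0.049, 0.3023]
tool_rot: [-2.193, -2.249, 0.001]
ft_force: [0.6, 0.0, 0.1]
width: 0.0882
finger_force: 0.0
```

Add to h.py:
```python
def togo(o,x,y,ang):
    "tool-axis shift and turn so that TCP is at x,y and tool y at angle ang"
    T=R.from_rotvec(o["tool_rot"]).as_matrix()
    s=T.T@np.array([x-o["position"][0],y-o["position"][1],0])
    a=np.arctan2(T[1,1],T[0,1])
    return s.round(4),"turn",round(-(ang-a),4),"tilt",T[:,2].round(4)
```

Run:
```python
from cell import env, vision, ticket, probe_bus
from h import *
o=probe_bus.observe()
p,d=vision.get_image("wrist");c=vision.calibration("wrist")
H=c["hand_eye"];T=R.from_rotvec(o["tool_rot"]).as_matrix();Rm=T@H[:3,:3];t=o["position"]+T@H[:3,3]
hsv=cv2.cvtColor(p,cv2.COLOR_RGB2HSV)
v,u=np.mgrid[:400,:640]
ray=np.stack([(u-c["cx"])/c["fx"],(v-c["cy"])/c["fy"],np.ones_like(d)],-1)
P=(ray*d[...,None])@Rm.T+t
m=(d>0)&(np.hypot(P[...,0]-.552,P[...,1]-.093)<.045)&(abs(P[...,2]-.103)<.005)
r=cv2.minAreaRect(np.c_[u[m],v[m]].astype(np.float32));q=cast(c,cv2.boxPoints(r),.103,Rm,t)
print(m.sum(),r,q.mean(0),P[m].mean(0),"\n",q.round(4))
k=cv2.PCACompute(P[m][:,:2].astype(np.float32),None);print(k)
print(o["position"],o["joints"].round(2),togo(o,.552,.0933,.028))
cv2.imwrite("pics/c.png",p[:,:,::-1])
```

```text
1054 ((347.0, 140.5), (65.0, 16.0), 90.0) [0.55270653 0.09436653 0.103     ] [0.55273482 0.09485736 0.1022866 ] 
 [[0.5448 0.1214 0.103 ]
 [0.5579 0.1217 0.103 ]
 [0.561  0.0674 0.103 ]
 [0.5471 0.067  0.103 ]]
(array([[0.55273515, 0.09485736]], dtype=float32), array([[-0.02802683,  0.9996072 ],
       [ 0.9996072 ,  0.02802683]], dtype=float32))
[0.52904717 0.04896098 0.30227973] [ 0.42  0.35 -0.76  1.79  0.27  1.11 -0.4 ] (array([ 0.0437,  0.0241, -0.    ]), 'turn', np.float64(-0.0029), 'tilt', array([-8.e-04,  2.e-04, -1.e+00]))
```

View pics/c.png

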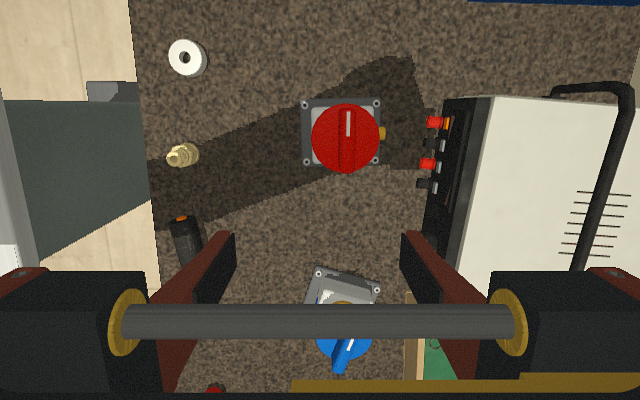

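The wrist view shows the red knob at (345,138), white line up (+y), with the fingers clear of everything. It agrees with the top view. I align, narrow the fingers and descend to straddle the wing.

>>> shift_gripper(
  offsets=[
    {"aperture":0.03, "d":[0.0446, 0.0244, 0]},
    {"aperture":0.03, "d":[0, 0, 0.04]},
    {"aperture":0.03, "d":[0, 0, 0.04]},
    {"aperture":0.03, "d":[0, 0, 0.02]},
    {"aperture":0.03},
    {"aperture":0.03},
  ],
)

```text
time_s: 3.65
position: [0.5532, 0.0946, 0.204]
tool_rot: [2.192, 2.249, 0.002]
ft_force: [0.5, -0.1, -0.1]
width: 0.0321
finger_force: 0.0
```

Run:
```python
from cell import env, vision, ticket, probe_bus
from h import *
o=probe_bus.observe();print(o["position"],o["joints"].round(2),togo(o,.5523,.0942,.028))
```

```text
[0.55316484 0.09461689 0.2039707 ] [ 0.28  0.51 -0.71  1.82  0.4   0.95 -0.58] (array([-0.0004, -0.0009, -0.    ]), 'turn', np.float64(-0.0026), 'tilt', array([ 1.8e-03,  4.0e-04, -1.0e+00]))
```

>>> shift_gripper(
  offsets=[
    {"aperture":0.03, "d":[0, -0.001, 0.02]},
    {"aperture":0.03, "d":[0, 0, 0.02]},
    {"aperture":0.03, "d":[0, 0, 0.003]},
    {"aperture":0.0},
    {"aperture":0.0},
    {"aperture":0.0},
    {"aperture":0.0},
  ],
)

```text
time_s: 4.53
position: [0.5526, 0.0945, 0.1604]
tool_rot: [2.191, 2.249, 0.004]
ft_force: [5.5, 0.5, -0.7]
width: 0.0137
finger_force: 30.0
```

Gripped at 14 mm. Now I push down.

>>> shift_gripper(
  offsets=[
    {"aperture":0.0, "d":[0, 0, 0.007]},
    {"aperture":0.0, "d":[0, 0, 0.007]},
    {"aperture":0.0, "d":[0, 0, 0.005]},
    {"aperture":0.0, "d":[0, 0, 0.001]},
    {"aperture":0.0},
    {"aperture":0.0},
  ],
)

```text
time_s: 5.28
position: [0.5526, 0.0946, 0.1403]
tool_rot: [2.191, 2.249, 0.004]
ft_force: [4.9, 0.3, 7.3]
width: 0.0139
finger_force: 30.0
```

Moved 20 mm with 7.3 N of spring force, so it is down. Next I turn it clockwise, which is positive about tool z.

>>> shift_gripper(
  offsets=[
    {"aperture":0.0, "spin":0.14},
    {"aperture":0.0, "spin":0.17},
    {"aperture":0.0, "spin":0.17},
    {"aperture":0.0, "spin":0.17},
    {"aperture":0.0, "spin":0.17},
    {"aperture":0.0, "spin":0.17},
    {"aperture":0.0, "spin":0.17},
    {"aperture":0.0, "spin":0.17},
    {"aperture":0.0, "spin":0.1},
    {"aperture":0.0},
    {"aperture":0.0},
    {"aperture":0.0},
  ],
)

```text
time_s: 6.78
position: [0.5529, 0.0944, 0.1405]
tool_rot: [-3.131, -0.261, -0.006]
ft_force: [5.4, -0.5, 7.8]
width: 0.0134
finger_force: 30.0
```

Run:
```python
from cell import env, vision, ticket, probe_bus
from h import *
o=probe_bus.observe();print(o["position"],o["torque"],o["joints"].round(2),togo(o,.5523,.0942,.028))
```

```text
[0.55290948 0.09440082 0.14048271] [-7.39018829e-02 -1.27265697e+00 -1.21680674e-04] [-0.02  0.52 -0.31  1.89  0.22  0.76 -1.85] (array([-0.0006,  0.0001, -0.    ]), 'turn', np.float64(-1.4325), 'tilt', array([ 3.6e-03,  4.0e-04, -1.0e+00]))
```

Turned 1.43 rad. I open, lift away and look.

>>> shift_gripper(
  offsets=[
    {"aperture":0.03},
    {"aperture":0.03},
    {"aperture":0.03},
    {"aperture":0.03, "d":[0, 0, -0.02]},
    {"aperture":0.03, "d":[0, 0, -0.04]},
    {"aperture":0.03, "d":[0, 0, -0.05]},
    {"aperture":0.03, "d":[0, 0, -0.05]},
    {"aperture":0.03, "d":[-0.06, 0, 0]},
    {"aperture":0.03, "d":[-0.06, 0, 0]},
    {"aperture":0.03, "d":[-0.06, 0, 0]},
    {"aperture":0.03},
    {"aperture":0.03},
  ],
)

```text
time_s: 8.28
position: [0.3739, 0.0644, 0.2995]
tool_rot: [3.131, 0.261, -0.0]
ft_force: [0.8, 0.2, 0.9]
width: 0.0302
finger_force: 0.0
```

Run:
```python
from cell import env, vision, ticket, probe_bus
from h import *
c=vision.calibration("top");p,d=vision.get_image("top")
Rm=R.from_rotvec(c["rotation"]).as_matrix()
v,u=np.mgrid[:400,:640]
ray=np.stack([(u-c["cx"])/c["fx"],(v-c["cy"])/c["fy"],np.ones_like(d)],-1)
P=(ray*d[...,None])@Rm.T+c["xyz"]
for n,a,b in(("red",.5525,.094),("blue",.56,-.12)):
    m=(np.hypot(P[...,0]-a,P[...,1]-b)<.03)
    top=np.percentile(P[m][:,2],90);w=m&(abs(P[...,2]-top)<.006)
    print(n,w.sum(),top,P[w].mean(0));print(cv2.PCACompute(P[w][:,:2].astype(np.float32),None)[1][0])
print(probe_bus.observe()["position"],probe_bus.observe()["ft_force"])
cv2.imwrite("pics/d.png",cv2.resize(p[120:260,195:445,::-1],None,fx=3,fy=3))
```

```text
red 229 0.0895633842181488 [0.5516263  0.09341735 0.08882603]
[0.98484993 0.173409  ]
blue 239 0.10209142845361513 [ 0.5606442  -0.11976051  0.10138804]
[0.29609284 0.9551591 ]
[0.37450614 0.0645973  0.29954407] [ 0.72775941 -0.67505314  0.41882218]
```

View pics/d.png

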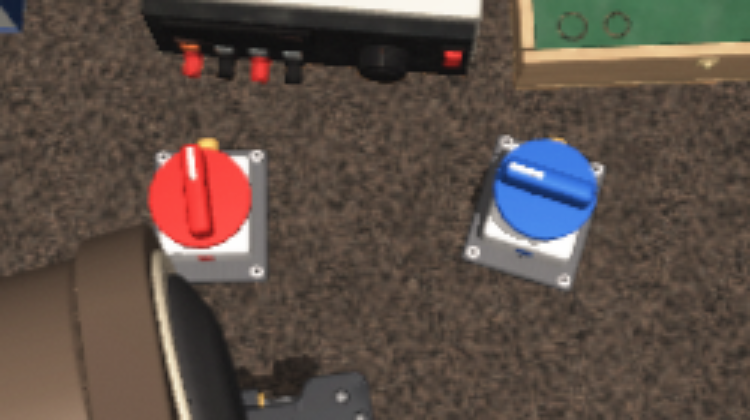

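The red wing is turned about 81° and stays roughly 12.6 mm lower. The blue knob is unchanged. I check the depth margin with a few averaged frames, using blue as the reference since it is the same knob.

Run:
```python
from cell import env, vision, ticket, probe_bus
from h import *
c=vision.calibration("top");Rm=R.from_rotvec(c["rotation"]).as_matrix()
v,u=np.mgrid[:400,:640]
ray=np.stack([(u-c["cx"])/c["fx"],(v-c["cy"])/c["fy"],np.ones((400,640))],-1)
def zs(d):
    P=(ray*d[...,None])@Rm.T+c["xyz"];o=[]
    for a,b,h in((.5518,.0935,.0895),(.5605,-.12,.102)):
        r=np.hypot(P[...,0]-a,P[...,1]-b)
        w=(r<.03)&(abs(P[...,2]-h)<.004); f=(r<.03)&(abs(P[...,2]-h+.026)<.004)
        o+=[np.median(P[w][:,2]),np.median(P[f][:,2])]
    return o
A=np.array([zs(vision.get_image("top")[1]) for _ in range(8)])*1000
m=A.mean(0);print(m,A.std(0),"wing,flange drop",m[2]-m[0],m[3]-m[1])
```

```text
[ 89.22760652  63.69831105 101.90131669  76.49135054] [0.13383038 0.07846726 0.10587208 0.07522487] wing,flange drop 12.673710168800454 12.793039490879437
```

The knob is held 12.7–12.8 mm down, which clears the 11.5 mm requirement, so I hand in.

```bash
python3 -c "
from cell import env, vision, ticket, probe_bus
print(ticket.hand_in())"
```

```text
the job is handed in; nothing more can be done
None
```

I pressed the red knob down, turned it about 1.4 rad clockwise and let go: it stays about 12.7 mm down by itself, the blue knob is still up where it was, and the job is handed in (no verdict came back).

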